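# Eight-channel pipette ready over the strip on the plate shaker

### The job

The plate shaker is switched off at the wall but its speed knob was left turned up: first turn the knob anticlockwise right back to its zero stop, so that it cannot start under the tips. Then take the eight-channel pipette out of its stand, carry it over the things on the bench without it touching them, and finish while holding it in the gripper, ready to dispense: upright and still, each of its eight tips centred about 5 mm above its own well of the one eight-well strip in the shaker's plate frame (either way round), not touching. Leave the other things on the bench where they are.

Things in the scene. Friction and masses are not known exactly. Their poses are not given: they have to be found in the camera images.
- shaker: white plate shaker 205 x 150 mm, fixed; place, side and yaw vary. Origin: centre of its underside on the bench, x to its back. Grey control panel at its front (-x) slopes down 0.32 rad to the front, 35 to 61 mm high. Behind it a platform, top 78 mm high, centre 32 mm behind the origin, carries a clamped white open plate frame 127 (x) x 85 mm, 91 mm high
- knob (a joint): angle of the shaker's speed knob: 0 at its anticlockwise (zero) stop, growing clockwise seen from above, to 4.7 rad; left between 0.6 and 1.3. Light friction (0.03 N m), stays where left
- knob_grip (a point): on the knob's axis, 17 mm above the panel: the height to grip. Black bar 36 mm long, 12 thick, 7 to 26 mm above the panel, on a skirt 39 mm across, 7 high, in the panel's middle. Axes turn with the knob: x along the bar (white pointer line at its -x end, towards the shaker's front at zero), y across it, z up along the knob's axis, square to the panel
- strip: white strip of eight round wells in a row, fixed in the shaker's frame, the only one there; its place along the frame varies. 80 x 9 mm, wells 6.9 mm across, 9 mm pitch. Origin: middle of the row in the plane of the rims (95 mm above the bench, the highest thing on the shaker); y along the row, parallel to the shaker's y, z up
- well_a (a point): centre of the mouth of the strip's end well at -y (31.5 mm from its origin), in the rim plane
- well_b (a point): centre of the mouth of the strip's end well at +y (31.5 mm from its origin), in the rim plane
- stand: pipette stand, fixed, grey base 130 x 150 x 12 mm; place, side and yaw vary. Origin: centre of its underside on the bench. A level steel U fork, slot 24 mm wide, top 135 mm high, carries the pipette's collar 8 mm in front (-x) of the origin; it opens to the stand's -x, where its tines end 40 mm in front of the origin in upturned lips 4 mm high. Steel post 32 mm wide at +x, below the fork
- pipette: eight-channel pipette, 205 mm tall, 135 to 225 g, loose, hanging upright in the stand, axes parallel to the stand's. Origin: middle of the row of tip ends (30 mm above the bench in the stand); y along the row, z up. Heights above the tip ends: tips to 40 mm, head 84 (y) x 24 mm to 72, neck 19 thick 80 to 105, collar 48 (y) x 28 to 113, handle to 185, plunger button to 204
- pipette_grip (a point): on the pipette's axis, in its handle, 160 mm above the tip ends. The white handle has flat sides, 34 mm wide along the pipette's y (grip it across this) and 28 along x; a finger hook sticks out 38 mm to +x near its top. To free it from the fork: lift 8 to 15 mm (at 20 or so the head strikes the fork), draw it at least 70 mm along the stand's -x, then raise it
- tip_a (a point): end of the pipette's end tip at -y (31.5 mm from its origin)
- tip_b (a point): end of the pipette's end tip at +y (31.5 mm from its origin)
- tube_rack: blue tube rack 200 x 62 mm with capped tubes, 100 mm high to the caps, loose; it stands between the shaker and the stand. Origin: centre of its underside, x along its length
- trough: white open reagent trough 130 x 50 x 28 mm, loose. Origin: centre of its underside, x along its length
- tip_box: grey tip box 122 x 86 mm, 55 mm high to the tips, loose. Origin: centre of its underside
- bottle: amber reagent bottle, 62 mm across, 125 mm high, loose. Origin: centre of its underside
- plate_stack: stack of three microplates 127 x 85 x 46 mm, loose. Origin: centre of its underside
- timer: white bench timer 60 x 85 x 18 mm, loose. Origin: centre of its underside
- marker: marker pen 135 mm long, 12 mm thick, lying loose. Origin: on the bench under its middle, x along its length

How it is judged (in metres and radians):
On the way, in this order (a step that is already met when the one before it is completed fails the run):
1. the speed knob is turned back to its zero stop (value of joint knob below 0.08 rad), for 0.2 s.
2. the pipette is held by the fingers, free of its stand (distance of pipette from where it was at the start of the episode above 0.05 m and contact force between the fingers and pipette above 1 N and contact force between pipette and stand below 0.05 N), for 0.2 s.
At the end, for the whole second after the job is handed in: Knob within 0.08 rad of its zero stop; pipette held by the fingers, still, within 0.12 rad of upright, end tips within 3.5 mm horizontally of the end wells' centres (either way round), 2 to 12 mm above the rims, touching neither strip, shaker, stand nor tube rack (value of joint knob below 0.08 rad and ((horizontal distance between tip_a and well_a below 0.0035 m and horizontal distance between tip_b and well_b below 0.0035 m) or (horizontal distance between tip_a and well_b below 0.0035 m and horizontal distance between tip_b and well_a below 0.0035 m)) and z of tip_a in the frame of strip between 0.002 and 0.012 m and z of tip_b in the frame of strip between 0.002 and 0.012 m and angle between pipette's own z axis and vertical below 0.12 rad and linear speed of pipette below 0.02 m/s and contact force between the fingers and pipette above 1 N and contact force between pipette and strip below 0.05 N and contact force between pipette and shaker below 0.05 N and contact force between pipette and stand below 0.05 N and contact force between pipette and tube_rack below 0.05 N); the arm keeps its last pose, push and grip.
It fails at once if the pipette touches the strip or the shaker (contact force between pipette and strip above 0.3 N or contact force between pipette and shaker above 0.3 N).
It fails at once if the pipette strikes another thing on the bench on the way (contact force between pipette and tube_rack above 0.3 N or contact force between pipette and trough above 0.3 N or contact force between pipette and tip_box above 0.3 N or contact force between pipette and bottle above 0.3 N or contact force between pipette and plate_stack above 0.3 N or contact force between pipette and timer above 0.3 N or contact force between pipette and marker above 0.3 N).
It fails at once if another thing on the bench is moved by more than 20 mm or tipped (distance of any of tube_rack, trough, tip_box, bottle, plate_stack, timer, marker from where it was at the start of the episode above 0.02 m or angle between any of tube_rack, bottle's own z axis and vertical above 0.3 rad).
It also fails if it takes over 72 s, if anything falls off the work surface, if the arm or the gripper's body presses on something with over 40 N, if the wrist force passes 120 N, or if a joint passes its speed limit or range.

### The arm

A 6-joint arm with a two-finger parallel gripper is mounted at the origin on the work surface. World frame = base frame: x ahead of the robot, y to its left, z up, the work surface at z = 0. Lengths are in m, angles in degrees, forces in N, time in s.
With the tool pointing down it reaches from about 0.425 to 0.925 m from the base axis. Payload 12.5 kg.
Tool frame: the origin (TCP) lies at the very end of the fingers, on their centre line; the grasp point (between the pads) lies r.pinch_z behind it (r.pinch_z is the distance from the TCP to the grasp point, in m); y points along the fingers, x is the direction in which the jaws open and shut, and the axes are right-handed (so a half turn about y gives the same grasp; the last joint's range is limited). The gripper opens to 85 mm and grips with 20 to 120 N. Pads are 22 mm wide; open, the fingers measure 114 mm over their backs; the gripper's body (76 mm by 85 mm) begins 54 mm behind the grasp point. The pads swing forward as they close: fully open they stand 13 mm farther back than shut.
Start: joints at [70.955, 28.126, 89.318, -0, 62.55, -6.05], TCP at [0.141, 0.609, 0.231] pointing down, gripper open.
Joint ranges: [-177.58, 177.58], [-47.91, 125.51], [2.72, 160], [-65.01, 245.01], [3.68, 167.84], [-153.87, 153.87]. Speed limits (degrees/s): [127.2, 127.2, 159.86, 180, 180, 180].

### API

Orientations are given as a 3x3 rotation matrix whose columns are the frame's x, y, z axes.
In Python, from rig import r gives the robot as it stands.
- The arm moves only by the shell command python3 -m jog 'ROWS' [FORCE]. ROWS is JSON, a list of rows, each a list of 3 entries, a list of its own where there are three numbers: the shift along the world's x, y, z in cm, then the turn, a rotation vector about the world's x, y, z in rad, then the finger opening in cm, from 0 to 8.54. A call has exactly 5 rows; each row shifts and turns the commanded pose from where the row before left it; what a row does not reach is not made up. A row lasts 1/12 s, in which the tool goes at most 41.7 mm and 7.16 degrees, less where a joint would pass 70% of its speed; a pose out of reach is approached as far as the arm can. A call with a gripper value outside its range is refused whole. The fingers move at their own pace and stop on an object; FORCE is the grip in N (left out, the last holds). Time passes only in rows, so rows that do not move let the fingers close, or fill a call up. It gives the time, the measured TCP pose, the force and the opening at its end, in the units of the state.
- r.observe(): the state, without advancing time (a new reading comes with each control period).
- r.capture(name): name is "scene" or "side" or "wrist"; returns (picture, depth): 420x560x3 uint8, red, green, blue; 420x560 float32, m along the optical axis (not along the pixel's ray), 0 where there is no reading.
- r.camera_info(name): a dict with "fovy" (degrees; the focal length in pixels is half the picture's height over the tangent of half this angle, whatever the lens; pixels are square), "cx", "cy" (the principal point, pixels), "rvec" (rotation vector, rad) and "tvec" (3), from world to camera coordinates, as OpenCV has them. Camera axes: x right, y down, z forward; pixel columns grow to the right and rows downward; lengths in m; the calibration is good to about 2 mm. A picture is of the moment at which its call begins: read the wrist's pose just before it. camera_info takes no time and is no camera call; for the wrist camera it gives the pose at the moment of the call.
- r.job_done(): hands the job in, once; it reports no verdict.
Trained networks look in the newest picture that a camera, given by its name, has taken for a name from the list of things; names that differ only in an ending like _2 or _b are one class to them, and where a whole thing is asked for, a point or a joint stands for the part that bears it (a point fixed in the world has none). Each returns a list of dicts, best first, with "conf" (0 to 1); they miss things now and then, are a little off and sometimes report something else, mostly with a low value. They report only what shows in the picture. A call takes as long as a camera call.
- r.silhouettes(camera, name): "region" (420x560 bool, what is visible of it).
- r.pinpoint(camera, name): "xyz" ([x, y, z] in m, in world coordinates, good to about 4 mm: a listed point, or the origin of a listed thing).
The state is a dict: "time": time; "q": joint angles; "joint_vel": joint speeds; "joint_torque": joint torques, N m; "eef_pos": TCP position; "orientation": TCP orientation; "contact_force": force on the tool from outside, world axes, zero at the start; "wrist_torque": the same for the moment, N m; "grip_width": finger opening in m.
Only numpy, scipy, OpenCV 4.12 (cv2) and the standard library are available. Lean on these libraries where they do the work, as an engineer would, in place of code of your own. Each camera call takes 0.05 s, during which the arm holds its last target. There are 200 camera calls.

## Working session

There is one attempt and no reset: what is moved stays moved. The work goes in short steps, Python scripts to look and compute and a shell command to move; the robot and the scene stay as the last step left them, time stands still between calls to the robot, and variables do not carry over. Pictures are saved under pics/ and viewed, about 8 in all and at most 12, crops included, and the job is handed in when it is done.

```bash
mkdir -p pics; ls; cat > h.py <<'E'
import numpy as np, cv2
from rig import r
def cap(cam,name):
    p,d=r.capture(cam); cv2.imwrite(f'pics/{name}.png',p[:,:,::-1]); return p,d
def K(cam):
    i=r.camera_info(cam); f=210/np.tan(np.radians(i['fovy'])/2)
    R=cv2.Rodrigues(np.array(i['rvec'],float))[0]; return f,i['cx'],i['cy'],R,np.array(i['tvec'],float)
def world(cam,u,v,z):  # depth along axis
    f,cx,cy,R,t=K(cam); return np.stack([(u-cx)*z/f,(v-cy)*z/f,z],-1)@R-R.T@t if False else (np.stack([(u-cx)*z/f,(v-cy)*z/f,z],-1)-t)@R
def cloud(cam,d):
    v,u=np.mgrid[:420,:560]; return world(cam,u,v,d)
def proj(cam,P):
    f,cx,cy,R,t=K(cam); c=np.asarray(P)@R.T+t; return np.stack([f*c[...,0]/c[...,2]+cx,f*c[...,1]/c[...,2]+cy],-1)
E
python3 - <<'E'
from h import *
np.set_printoptions(precision=4,suppress=True)
for c in ('scene','side'):
    cap(c,c+'0'); print(c,-K(c)[3].T@K(c)[4])
    for n in ['shaker','knob_grip','strip','well_a','stand','pipette','pipette_grip','tip_a','tube_rack','bottle','plate_stack','tip_box','trough','timer','marker']:
        print(n,[(np.round(x['xyz'],3).tolist(),round(x['conf'],2)) for x in r.pinpoint(c,n)[:3]])
a=cv2.imread('pics/scene0.png');b=cv2.imread('pics/side0.png')
cv2.imwrite('pics/both.png',cv2.resize(np.vstack([a,b]),(400*560//420*3//3+0,600)) if 0 else np.hstack([cv2.resize(a,(400,300)),cv2.resize(b,(400,300))]))
o=r.observe();print(o['time'],o['eef_pos'],o['orientation'],r.pinch_z)
E
```

```text
pics
scene [0.9692 0.2902 1.0053]
shaker [([0.517, 0.209, 0.001], 0.82)]
knob_grip [([0.443, 0.225, 0.069], 0.59)]
strip [([0.573, 0.198, 0.096], 0.41)]
well_a [([0.563, 0.167, 0.096], 0.66), ([0.579, 0.23, 0.097], 0.42)]
stand [([0.566, -0.25, -0.002], 0.68)]
pipette [([0.552, -0.249, 0.029], 0.9), ([0.362, -0.308, 0.001], 0.33)]
pipette_grip [([0.556, -0.252, 0.185], 0.63)]
tip_a [([0.556, -0.283, 0.028], 0.67), ([0.542, -0.221, 0.028], 0.63)]
tube_rack [([0.57, 0.011, 0.0], 0.64), ([0.443, 0.225, 0.069], 0.15)]
bottle [([0.77, 0.076, -0.004], 0.63)]
plate_stack [([0.512, -0.448, -0.002], 0.91)]
tip_box [([0.578, 0.443, 0.001], 0.76), ([0.576, 0.23, 0.096], 0.34)]
trough [([0.396, 0.018, 0.002], 0.68)]
timer [([0.77, -0.065, 0.001], 0.83), ([0.555, -0.254, 0.187], 0.24)]
marker [([0.362, -0.302, 0.0], 0.47)]
side [-0.0928 -0.7332  0.904 ]
shaker [([0.513, 0.209, 0.001], 0.56)]
knob_grip [([0.445, 0.228, 0.067], 0.6)]
strip [([0.57, 0.198, 0.101], 0.4)]
well_a [([0.578, 0.227, 0.098], 0.64), ([0.562, 0.174, 0.092], 0.51)]
stand [([0.561, -0.245, -0.003], 0.64)]
pipette [([0.553, -0.251, 0.032], 0.58)]
pipette_grip [([0.554, -0.248, 0.193], 0.57)]
tip_a [([0.558, -0.281, 0.027], 0.94), ([0.544, -0.218, 0.03], 0.76), ([0.57, 0.011, 0.001], 0.52)]
tube_rack [([0.571, 0.01, 0.002], 0.68)]
bottle []
plate_stack [([0.51, -0.444, -0.0], 0.8)]
tip_box [([0.574, 0.443, -0.0], 0.67), ([0.574, 0.201, 0.098], 0.62)]
trough [([0.395, 0.014, 0.002], 0.84)]
timer []
marker [([0.364, -0.307, 0.001], 0.82), ([0.515, 0.212, -0.001], 0.21)]
1.6 [0.1405 0.609  0.2313] [[ 0.2249  0.     -0.9744]
 [ 0.9744  0.      0.2249]
 [ 0.     -1.     -0.    ]] 0.0187
```

View pics/scene0.png

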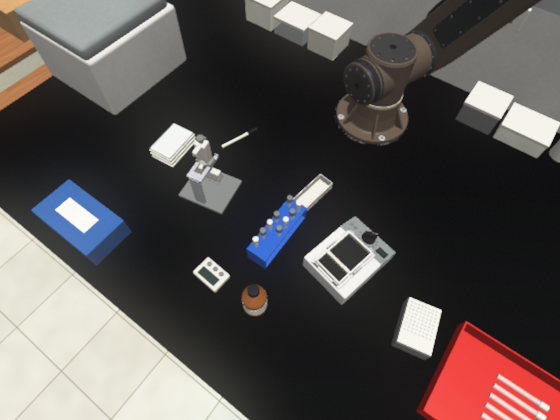

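View pics/side0.png

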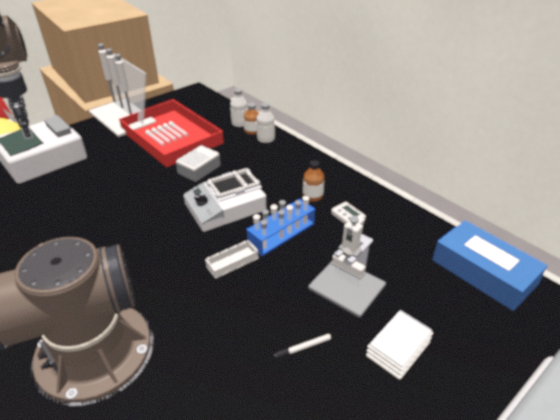

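The scene camera shows the shaker (knob near px 370,238), the blue rack and the stand with the pipette near (205,160). The network positions agree between both cameras. I'm moving above the knob for a close look.

```bash
python3 -m jog '[[[1,-1.3,0.3],[0,0,0],8.5],[[2,-2.7,0.3],[0,0,0],6],[[2.2,-3,0.3],[0,0,0],4],[[2.2,-3,0.3],[0,0,0],2.6],[[2.2,-3,0.3],[0,0,0],2.6]]' 30
python3 -m jog '[[[2.2,-3,0.3],[0,0,0],2.6],[[2.2,-3,0],[0,0,0],2.6],[[2.2,-3,0],[0,0,0],2.6],[[2.2,-3,0],[0,0,0],2.6],[[2.2,-3,0],[0,0,0],2.6]]'
python3 -m jog '[[[2.2,-3,0],[0,0,0],2.6],[[2.2,-3,0],[0,0,0],2.6],[[1.5,-2,0],[0,0,0],2.6],[[1,-1.2,0],[0,0,0],2.6],[[0,0,0],[0,0,0],2.6]]'
python3 - <<'E'
from h import *
np.set_printoptions(precision=4,suppress=True)
o=r.observe();print(o['time'],o['q'],o['eef_pos'],o['grip_width'])
p,d=cap('wrist','w1'); print('cam',-K('wrist')[3].T@K('wrist')[4],K('wrist')[3][2])
for n in ['shaker','knob_grip','strip','well_a']:
    print(n,[(np.round(x['xyz'],4).tolist(),round(x['conf'],2)) for x in r.pinpoint('wrist',n)[:3]])
E
```

```text
time: 2.02
eef_pos: [0.2373, 0.477, 0.2466]
orientation: [[0.224, 0.0, -0.975], [0.975, 0.0, 0.224], [0.0, -1.0, -0.0]]
contact_force: [1.2, 0.3, -0.2]
grip_width: 0.0383
time: 2.43
eef_pos: [0.3472, 0.3268, 0.2497]
orientation: [[0.225, 0.001, -0.974], [0.974, 0.0, 0.225], [0.001, -1.0, -0.0]]
contact_force: [1.3, 1.4, 0.2]
grip_width: 0.0263
time: 2.85
eef_pos: [0.417, 0.2345, 0.2495]
orientation: [[0.228, 0.001, -0.974], [0.974, -0.0, 0.228], [0.0, -1.0, -0.001]]
contact_force: [-0.7, -0.1, -0.7]
grip_width: 0.0263
2.85 [ 21.4446  14.9702 107.8333  -0.0245  57.1634 -55.3627] [0.417  0.2345 0.2495] 0.0263132648889208
cam [0.3452 0.253  0.3909] [ 0.2785 -0.0661 -0.9581]
shaker [([0.5172, 0.2104, -0.0027], 0.69)]
knob_grip [([0.4424, 0.2239, 0.0696], 0.68)]
strip [([0.5732, 0.2002, 0.0964], 0.58)]
well_a [([0.5808, 0.2312, 0.0945], 0.65), ([0.5641, 0.1682, 0.0967], 0.63)]
```

View pics/w1.png

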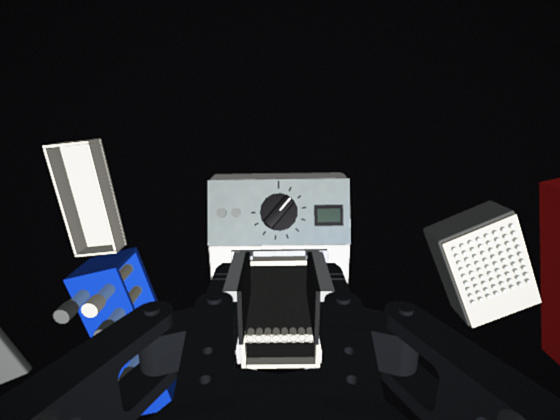

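The close view shows the knob at (279,212), its pointer up and to the right at about 45-50° clockwise. The strip is at (280,335). Next I'll measure the bar angle, yaw and panel plane.

```bash
cat >> h.py <<'E'
YS=np.radians(-14.9)
E
python3 - <<'E'
from h import *
np.set_printoptions(precision=4,suppress=True)
p,d=r.capture('wrist'); W=cloud('wrist',d)
# panel plane: light pixels in panel region
g=p.astype(int).sum(2)/3
m=np.zeros(g.shape,bool); m[183:242,213:346]=1; panel=m&(g>120)
panel[185:240,252:306]=0; panel[200:230,310:346]=0
P=W[panel]; c=np.median(P,0); 
for _ in range(3):
    A=P-P.mean(0); n=np.linalg.svd(A,full_matrices=False)[2][2]; n*=np.sign(n[2]); P=P[abs(A@n)<.004]
c=P.mean(0); print('n',n,'tilt',np.arccos(n[2]),'yaw from n',np.degrees(np.arctan2(-n[1],-n[0])),'c',c)
# knob
k=np.zeros(g.shape,bool); k[188:236,256:303]=1
h=(W-c)@n; 
bar=k&(h>.018)&(h<.035)
e3=n; xs=np.array([np.cos(YS),np.sin(YS),0]); y=np.cross(n,xs); y/=np.linalg.norm(y); x=np.cross(y,n)
Q=W[bar]-c; Q=np.stack([Q@x,Q@y],1); mu=(Q.max(0)+Q.min(0))/2
print('bar n',bar.sum(),'mean',Q.mean(0),'h',np.median(h[bar]))
rect=cv2.minAreaRect((Q*1000).astype(np.float32)); print(rect)
wp=k&(g>150)&(h>.015); T=W[wp]-c; T=np.stack([T@x,T@y],1); print('pointer',T.mean(0),len(T))
vx,vy,_,_=cv2.fitLine(T.astype(np.float32),cv2.DIST_L2,0,.01,.01).ravel(); print('ptr dir',np.degrees(np.arctan2(vy,vx)))
ctr=c+x*rect[0][0]/1000+y*rect[0][1]/1000; print('axis at panel',ctr,'grip',ctr+n*.017)
z=np.kron(p[180:245,205:355],np.ones((5,5,1),np.uint8)); cv2.imwrite('pics/k.png',z[:,:,::-1])
# dark skirt disc
sk=k&(h>.003)&(h<.012)&(g<90); S=W[sk]-c; S=np.stack([S@x,S@y],1); print('skirt',S.min(0),S.max(0),sk.sum())
E
```

```text
n [-0.3099  0.0704  0.9482] tilt 0.3234124045349081 yaw from n -12.789116353187518 c [0.4431 0.2165 0.0501]
bar n 445 mean [0.0036 0.0128] h 0.0257922438489822
((3.587735176086426, 12.759663581848145), (11.878035545349121, 35.819244384765625), 51.43012237548828)
pointer [-0.0032  0.0183] 48
ptr dir -31.777239
axis at panel [0.4496 0.2279 0.0514] grip [0.4444 0.2291 0.0675]
skirt [-0.0149 -0.0058] [0.0223 0.0304] 601
```

View pics/k.png

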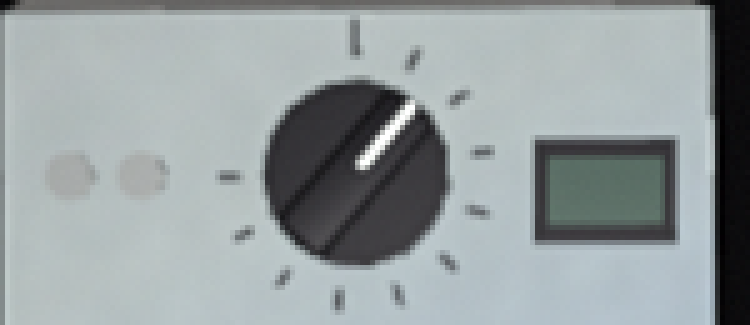

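```bash
cat > knob.py <<'E'
from h import *
from scipy.spatial.transform import Rotation as Ro
np.set_printoptions(precision=4,suppress=True)
n=np.array([-.3075,.0755,.948]); n/=np.linalg.norm(n)
xs=np.array([np.cos(YS),np.sin(YS),0]); y=np.cross(n,xs); y/=np.linalg.norm(y); x=np.cross(y,n)
ctr=np.array([.4496,.2279,.0514])
def tgt(th,h):
    j=np.sin(th)*x+np.cos(th)*y; Y=-n; return ctr+n*h, np.stack([j,Y,np.cross(j,Y)],1)
def go(th,h):
    o=r.observe(); p,R=tgt(th,h); d=(p-np.array(o['eef_pos']))*100
    v=Ro.from_matrix(R@np.array(o['orientation']).T).as_rotvec()
    print('shift cm',d,'rot',v,np.linalg.norm(v))
E
python3 -c "
from knob import *
go(.675,.06);go(.675,.010);print('n',n)"
```

```text
shift cm [  1.6264  -0.5219 -14.107 ] rot [ 0.0375 -0.327  -0.7044] 0.7774964367358178
shift cm [  3.1647  -0.8996 -18.8495] rot [ 0.0375 -0.327  -0.7044] 0.7774964367358178
n [-0.3077  0.0755  0.9485]
```

```bash
python3 -m jog '[[[0.16,-0.05,-1.4],[0.00375,-0.0327,-0.0704],2.6],[[0.16,-0.05,-1.4],[0.00375,-0.0327,-0.0704],2.6],[[0.16,-0.05,-1.4],[0.00375,-0.0327,-0.0704],2.6],[[0.16,-0.05,-1.4],[0.00375,-0.0327,-0.0704],2.6],[[0.16,-0.05,-1.4],[0.00375,-0.0327,-0.0704],2.6]]'
python3 -m jog '[[[0.16,-0.05,-1.4],[0.00375,-0.0327,-0.0704],2.6],[[0.16,-0.05,-1.4],[0.00375,-0.0327,-0.0704],2.6],[[0.16,-0.05,-1.4],[0.00375,-0.0327,-0.0704],2.6],[[0.16,-0.05,-1.4],[0.00375,-0.0327,-0.0704],2.6],[[0.16,-0.05,-1.4],[0.00375,-0.0327,-0.0704],2.6]]'
python3 -m jog '[[[0,0,0],[0,0,0],2.6],[[0,0,0],[0,0,0],2.6],[[0,0,0],[0,0,0],2.6],[[0,0,0],[0,0,0],2.6],[[0,0,0],[0,0,0],2.6]]'
python3 - <<'E'
from knob import *
go(.675,.06);go(.675,.010)
p,d=cap('wrist','w2')
E
```

```text
time: 3.57
eef_pos: [0.423, 0.2352, 0.1789]
orientation: [[0.542, 0.165, -0.824], [0.836, -0.009, 0.549], [0.083, -0.986, -0.143]]
contact_force: [0.0, -0.7, -0.0]
grip_width: 0.026
time: 3.98
eef_pos: [0.4305, 0.2326, 0.1132]
orientation: [[0.763, 0.3, -0.572], [0.616, -0.071, 0.784], [0.195, -0.951, -0.239]]
contact_force: [0.7, -0.2, 0.5]
grip_width: 0.0259
time: 4.4
eef_pos: [0.4315, 0.2319, 0.1146]
orientation: [[0.761, 0.3, -0.575], [0.619, -0.071, 0.783], [0.194, -0.951, -0.24]]
contact_force: [-0.3, 0.2, -0.4]
grip_width: 0.026
shift cm [-0.037   0.056  -0.6339] rot [ 0.0026 -0.0095 -0.0225] 0.024509700147673313
shift cm [ 1.5013 -0.3217 -5.3764] rot [ 0.0026 -0.0095 -0.0225] 0.024509700147673313
```

View pics/w2.png

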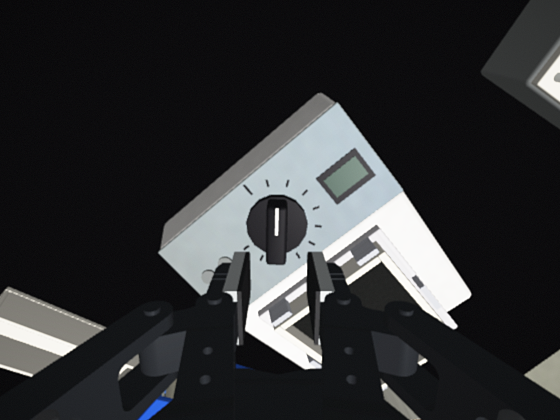

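The knob bar at (277,232) is lined up and centred between the fingers (242/318). Going down along its axis.

```bash
python3 -m jog '[[[0.3,-0.06,-1.08],[0,-0.002,-0.005],2.6],[[0.3,-0.07,-1.08],[0,-0.002,-0.005],2.6],[[0.3,-0.06,-1.08],[0,-0.002,-0.005],2.6],[[0.3,-0.07,-1.08],[0,-0.002,-0.004],2.6],[[0.3,-0.06,-1.06],[0,-0.0015,-0.003],2.6]]'
python3 -m jog '[[[0,0,0],[0,0,0],2.6],[[0,0,0],[0,0,0],2.6],[[0,0,0],[0,0,0],2.6],[[0,0,0],[0,0,0],2.6],[[0,0,0],[0,0,0],2.6]]'
python3 -c "
from knob import *
go(.675,.010)"
```

```text
time: 4.87
eef_pos: [0.4466, 0.2285, 0.06]
orientation: [[0.774, 0.307, -0.554], [0.601, -0.078, 0.795], [0.201, -0.948, -0.245]]
contact_force: [-0.1, 0.2, 0.1]
grip_width: 0.026
time: 5.28
eef_pos: [0.4463, 0.2286, 0.0607]
orientation: [[0.774, 0.308, -0.554], [0.601, -0.078, 0.796], [0.201, -0.948, -0.245]]
contact_force: [-0.2, 0.2, -1.2]
grip_width: 0.0261
shift cm [0.0241 0.0067 0.021 ] rot [ 0.0026 -0.0001  0.0008] 0.0027476222228537015
```

```bash
python3 -m jog '[[[0,0,0],[0,0,0],0.6],[[0,0,0],[0,0,0],0.6],[[0,0,0],[0,0,0],0.6],[[0,0,0],[0,0,0],0.6],[[0,0,0],[0,0,0],0.6]]' 30
python3 -m jog '[[[0,0,0],[-0.0154,0.0038,0.0474],0.6],[[0,0,0],[-0.0308,0.0076,0.0949],0.6],[[0,0,0],[-0.0308,0.0076,0.0949],0.6],[[0,0,0],[-0.0308,0.0076,0.0949],0.6],[[0,0,0],[-0.0308,0.0076,0.0949],0.6]]'
python3 -m jog '[[[0,0,0],[-0.0308,0.0076,0.0949],0.6],[[0,0,0],[-0.0215,0.0053,0.0664],0.6],[[0,0,0],[-0.0154,0.0038,0.0474],0.6],[[0,0,0],[-0.0123,0.003,0.0379],0.6],[[0,0,0],[0,0,0],0.6]]'
python3 -c "
from knob import *
go(0,.010);o=r.observe();print(o['wrist_torque'],o['contact_force'],o['joint_torque'])"
```

```text
time: 5.7
eef_pos: [0.4464, 0.2287, 0.0606]
orientation: [[0.773, 0.308, -0.554], [0.601, -0.078, 0.795], [0.202, -0.948, -0.245]]
contact_force: [-1.6, 0.5, 5.5]
grip_width: 0.0108
time: 6.12
eef_pos: [0.446, 0.2283, 0.0605]
orientation: [[0.452, 0.308, -0.837], [0.889, -0.079, 0.45], [0.072, -0.948, -0.31]]
contact_force: [-2.8, -2.5, 6.7]
grip_width: 0.0109
time: 6.53
eef_pos: [0.4459, 0.2279, 0.0605]
orientation: [[0.224, 0.309, -0.925], [0.975, -0.08, 0.209], [-0.009, -0.948, -0.319]]
contact_force: [-2.6, -3.8, 7.2]
grip_width: 0.011
shift cm [0.0635 0.072  0.0361] rot [ 0.0158 -0.0018 -0.0345] 0.03801434382410532
[-0.6496  0.0824 -0.2378] [-2.5746 -3.7707  7.1538] [  1.1029 -47.3926 -11.8062  -0.1745  -1.0508  -0.6971]
```

```bash
python3 -m jog '[[[0,0,0],[-0.0123,0.003,0.0379],0.6],[[0,0,0],[-0.0123,0.003,0.0379],0.6],[[0,0,0],[-0.0123,0.003,0.0379],0.6],[[0,0,0],[0,0,0],0.6],[[0,0,0],[0,0,0],0.6]]'
python3 -c "
from knob import *
go(0,.010);o=r.observe();print(o['wrist_torque'],o['contact_force'],np.dot(n,o['wrist_torque']))"
```

```text
time: 6.95
eef_pos: [0.4453, 0.228, 0.0604]
orientation: [[0.116, 0.308, -0.944], [0.992, -0.079, 0.096], [-0.046, -0.948, -0.315]]
contact_force: [-7.8, -1.9, 9.0]
grip_width: 0.0111
shift cm [0.1238 0.067  0.0467] rot [ 0.0508 -0.0112 -0.1439] 0.1529744795861459
[ 0.0646  0.8522 -1.1135] [-7.8429 -1.9465  9.0042] -1.0116096481518835
```

```bash
python3 -m jog '[[[0,0,0],[0,0,0],2.6],[[0,0,0],[0,0,0],2.6],[[0,0,0],[0,0,0],2.6],[[0,0,0],[0,0,0],2.6],[[0,0,0],[0,0,0],2.6]]'
python3 -m jog '[[[-0.3,0.07,0.95],[0,0,0],2.6],[[-0.6,0.15,1.9],[0,0,0],2.6],[[-0.6,0.15,1.9],[0,0,0],2.6],[[-0.9,0.22,2.8],[0,0,0],2.6],[[-0.9,0.22,2.8],[0,0,0],2.6]]'
python3 - <<'E'
from knob import *
p,d=cap('wrist','w3')
o=r.observe();print(o['eef_pos'],o['orientation'],o['contact_force'])
E
```

```text
time: 7.37
eef_pos: [0.4463, 0.2286, 0.0601]
orientation: [[0.113, 0.309, -0.944], [0.993, -0.078, 0.093], [-0.045, -0.948, -0.316]]
contact_force: [0.1, 0.2, 0.1]
grip_width: 0.0257
time: 7.78
eef_pos: [0.4124, 0.2367, 0.1642]
orientation: [[0.113, 0.307, -0.945], [0.993, -0.078, 0.093], [-0.045, -0.948, -0.314]]
contact_force: [0.0, -0.9, 0.3]
grip_width: 0.0257
[0.4125 0.2376 0.1688] [[ 0.1124  0.3124 -0.9433]
 [ 0.9928 -0.0755  0.0933]
 [-0.042  -0.9469 -0.3186]] [0.1259 1.1512 5.0202]
```

View pics/w3.png

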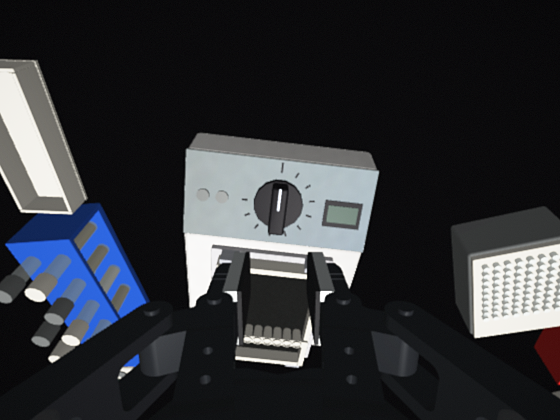

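The knob pointer at (280,200) lines up with the zero tick at (282,167). I'll check it numerically and measure the strip from here too.

```bash
python3 - <<'E'
from knob import *
p,d=r.capture('wrist'); W=cloud('wrist',d)
H=(W-ctr)@n; q=np.linalg.norm(W-ctr-n*.02,axis=2)
b=(H>.017)&(H<.035)&(q<.03); Q=W[b]-ctr; Q=np.stack([Q@x,Q@y],1)
rect=cv2.minAreaRect((Q*1000).astype(np.float32)); print(b.sum(),rect)
# panel yaw: edge of panel front (via panel pixels) 
pm=(abs(H)<.003)&(p.sum(2)>300)&(np.linalg.norm(W-ctr,axis=2)<.12); P=W[pm]-ctr; P=np.stack([P@x,P@y],1)
print('panel rect',cv2.minAreaRect((P*1000).astype(np.float32)))
for nme in ['strip','well_a','knob_grip']:
    print(nme,[(np.round(e['xyz'],4).tolist(),round(e['conf'],2)) for e in r.pinpoint('wrist',nme)[:3]])
E
```

```text
761 ((0.3000526428222656, -0.11676025390625), (36.19974136352539, 11.98033618927002), 2.5965092182159424)
panel rect ((39.4676399230957, 1.619110107421875), (148.5977325439453, 149.4129638671875), 2.297783613204956)
strip [([0.5737, 0.1997, 0.0986], 0.66)]
well_a [([0.5776, 0.2308, 0.0915], 0.88)]
knob_grip [([0.4417, 0.2262, 0.0679], 0.7)]
```

```bash
sed -i 's/YS=.*/YS=np.radians(-12.6)/' h.py; cat > go.py <<'E'
from h import *
from scipy.spatial.transform import Rotation as Ro
np.set_printoptions(precision=4,suppress=True)
def go(p,jaw):
    o=r.observe(); j=np.radians(jaw); X=np.array([np.cos(j),np.sin(j),0]);Y=np.array([0,0,-1.]); R=np.stack([X,Y,np.cross(X,Y)],1)
    v=Ro.from_matrix(R@np.array(o['orientation']).T).as_rotvec()
    print('shift cm',(np.array(p)-o['eef_pos'])*100,'rot',v,np.linalg.norm(v),'t',o['time'],'q6',o['q'][5],'F',o['contact_force'])
E
python3 -c "
from go import *
go([.53,-.254,.31],102.6)"
```

```text
shift cm [ 11.6794 -49.0534  14.6708] rot [0.0278 0.325  0.3232] 0.459131734952737 t 8.0333 q6 -32.17086312275158 F [-0.0381  0.455  -0.6792]
```

```bash
python3 -m jog '[[[0.6,-1,2.5],[0.0014,0.01625,0.0162],5.6],[[0.6,-1,2.5],[0.0014,0.01625,0.0162],5.6],[[0.6,-1,2.5],[0.0014,0.01625,0.0162],5.6],[[0.6,-1,2.5],[0.0014,0.01625,0.0162],5.6],[[0.6,-1,2.5],[0.0014,0.01625,0.0162],5.6]]'
python3 -m jog '[[[0.6,-3,0.2],[0.0014,0.01625,0.0162],5.6],[[0.6,-3,0.2],[0.0014,0.01625,0.0162],5.6],[[0.6,-3,0.2],[0.0014,0.01625,0.0162],5.6],[[0.6,-3,0.2],[0.0014,0.01625,0.0162],5.6],[[0.6,-3,0.2],[0.0014,0.01625,0.0162],5.6]]'
python3 -m jog '[[[0.6,-3,0.2],[0.0014,0.01625,0.0162],5.6],[[0.6,-3,0.2],[0.0014,0.01625,0.0162],5.6],[[0.6,-3,0.2],[0.0014,0.01625,0.0162],5.6],[[0.6,-3,0.2],[0.0014,0.01625,0.0162],5.6],[[0.6,-3,0.2],[0.0014,0.01625,0.0162],5.6]]'
python3 -m jog '[[[0.6,-3,0],[0.0014,0.01625,0.0162],5.6],[[0.6,-3,0],[0.0014,0.01625,0.0162],5.6],[[0.6,-3,0],[0.0014,0.01625,0.0162],5.6],[[0.5,-3,0],[0.0014,0.01625,0.0162],5.6],[[0.3,-2,0],[0.0014,0.01625,0.0162],5.6]]'
python3 - <<'E'
from go import *
p,d=r.capture('wrist'); go([.53,-.254,.31],102.6)
cv2.imwrite('pics/w4.png',p[:,:,::-1])
for n in ['pipette','pipette_grip','stand','tip_a']:
  for c in ['wrist']:
    print(n,c,[(np.round(x['xyz'],4).tolist(),round(x['conf'],2)) for x in r.pinpoint(c,n)[:3]])
W=cloud('wrist',d); 
for zlo,zhi in [(.2,.218),(.225,.24),(.13,.142),(.138,.147),(.09,.105),(.008,.016)]:
    m=(W[...,2]>zlo)&(W[...,2]<zhi)&(abs(W[...,0]-.55)<.12)&(abs(W[...,1]+.25)<.12)&(d>0.1)
    Q=W[m][:,:2]
    if len(Q)>20: print(zlo,len(Q),Q.mean(0),cv2.minAreaRect((Q*1000).astype(np.float32)))
E
```

```text
time: 8.45
eef_pos: [0.4435, 0.1858, 0.2884]
orientation: [[0.028, 0.233, -0.972], [0.999, -0.05, 0.017], [-0.045, -0.971, -0.235]]
contact_force: [-0.2, 0.2, -0.7]
grip_width: 0.0561
time: 8.87
eef_pos: [0.4734, 0.0347, 0.2973]
orientation: [[-0.055, 0.157, -0.986], [0.998, -0.027, -0.06], [-0.036, -0.987, -0.155]]
contact_force: [0.7, 0.1, -0.6]
grip_width: 0.0559
time: 9.28
eef_pos: [0.5032, -0.1156, 0.307]
orientation: [[-0.138, 0.077, -0.987], [0.99, -0.01, -0.139], [-0.02, -0.997, -0.075]]
contact_force: [0.2, 0.3, -0.6]
grip_width: 0.0557
time: 9.7
eef_pos: [0.5292, -0.2566, 0.3063]
orientation: [[-0.217, -0.004, -0.976], [0.976, 0.001, -0.217], [0.002, -1.0, 0.004]]
contact_force: [-0.1, 0.0, 0.8]
grip_width: 0.0562
shift cm [0.0329 0.4889 0.4157] rot [-0.0004 -0.0053  0.0008] 0.00533205891101123 t 9.75 q6 -134.90370134234766 F [-1.9288 -0.7095 -1.5858]
pipette wrist [([0.5511, -0.2522, 0.0323], 0.92)]
pipette_grip wrist [([0.5536, -0.252, 0.1899], 0.77)]
stand wrist [([0.5618, -0.2523, 0.0007], 0.94)]
tip_a wrist []
0.2 1540 [ 0.5529 -0.246 ] ((560.8484497070312, -244.06884765625), (56.094749450683594, 33.59685516357422), 12.348189353942871)
0.225 763 [ 0.5512 -0.2463] ((552.1095581054688, -246.14694213867188), (20.765243530273438, 20.93173599243164), 7.274755001068115)
0.13 978 [ 0.5634 -0.2457] ((569.2803344726562, -242.76925659179688), (98.44420623779297, 48.03920364379883), 11.0562744140625)
0.138 512 [ 0.5425 -0.2487] ((543.6527709960938, -247.8055419921875), (45.62044143676758, 48.118431091308594), 11.258090019226074)
0.09 597 [ 0.5491 -0.2477] ((549.6762084960938, -246.81564331054688), (25.61716651916504, 79.47748565673828), 12.069311141967773)
0.008 7485 [ 0.5464 -0.2479] ((560.3966674804688, -244.47442626953125), (129.83035278320312, 150.0314178466797), 11.046426773071289)
```

View pics/w4.png

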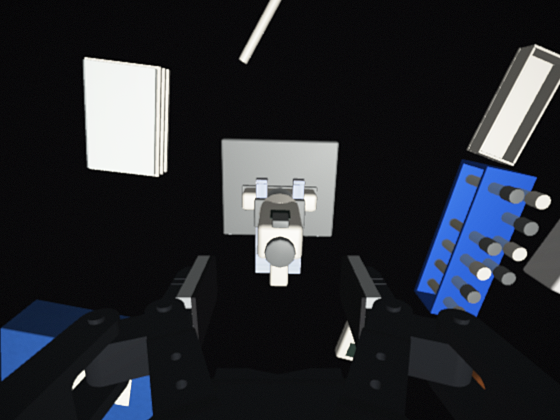

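The wrist view shows the pipette head-on at (280,245), between the open fingers, with the hook pointing away. Depth gives its axis as (0.552,-0.246) and yaw 11.2°, so I can descend.

```bash
python3 -m jog '[[[0.5,0.2,0],[0,-0.003,-0.005],5.6],[[0.5,0.2,0],[0,-0.003,-0.005],5.6],[[0.5,0.2,0],[0,0,-0.005],5.6],[[0.5,0.2,0],[0,0,-0.005],5.6],[[0.2,0.2,0],[0,0,-0.004],5.6]]'
python3 -m jog '[[[0,0,0],[0,0,0],5.6],[[0,0,0],[0,0,0],5.6],[[0,0,0],[0,0,0],5.6],[[0,0,0],[0,0,0],5.6],[[0,0,0],[0,0,0],5.6]]'
python3 - <<'E'
from go import *
go([.552,-.247,.172],101.2)
p,d=r.capture('wrist'); W=cloud('wrist',d)
for zlo,zhi in [(.2,.218),(.225,.24),(.138,.147),(.008,.016)]:
    m=(W[...,2]>zlo)&(W[...,2]<zhi)&(abs(W[...,0]-.55)<.12)&(abs(W[...,1]+.25)<.12)&(d>0.1)
    Q=W[m][:,:2]
    if len(Q)>20: print(zlo,len(Q),Q.mean(0),cv2.minAreaRect((Q*1000).astype(np.float32)))
print([(np.round(x['xyz'],4).tolist(),round(x['conf'],2)) for x in r.pinpoint('wrist','pipette_grip')[:3]])
E
```

```text
time: 10.37
eef_pos: [0.552, -0.2427, 0.3087]
orientation: [[-0.196, 0.006, -0.981], [0.981, 0.0, -0.196], [-0.001, -1.0, -0.006]]
contact_force: [0.3, -0.8, 0.4]
grip_width: 0.0559
time: 10.78
eef_pos: [0.5511, -0.2435, 0.3087]
orientation: [[-0.195, 0.006, -0.981], [0.981, 0.0, -0.195], [-0.001, -1.0, -0.006]]
contact_force: [0.1, -0.4, 0.2]
grip_width: 0.056
shift cm [  0.0924  -0.3513 -13.6683] rot [-0.0001  0.0058 -0.0009] 0.005888167663775191 t 10.7833 q6 -131.5028596222734 F [ 0.0801 -0.4088  0.1813]
0.2 1606 [ 0.5542 -0.2487] ((561.4515380859375, -247.82296752929688), (56.223209381103516, 34.00737380981445), 10.870203971862793)
0.225 792 [ 0.5517 -0.2495] ((552.3610229492188, -249.4697723388672), (21.036609649658203, 20.906200408935547), 27.88860321044922)
0.138 460 [ 0.5424 -0.2488] ((543.1785888671875, -250.88406372070312), (44.82250213623047, 47.45279312133789), 9.712830543518066)
0.008 7576 [ 0.5467 -0.2494] ((560.3209228515625, -247.86770629882812), (128.43775939941406, 149.7699737548828), 11.203483581542969)
[([0.5515, -0.2495, 0.1946], 0.7)]
```

```bash
python3 -m jog '[[[0.1,-0.3,-1],[0,0.003,0],5.6],[[0,-0.3,-2],[0,0.003,0],5.6],[[0,0,-2.5],[0,0,0],5.6],[[0,0,-2.5],[0,0,0],5.6],[[0,0,-2],[0,0,0],5.6]]'
python3 -m jog '[[[0,0,-1.5],[0,0,0],5.6],[[0,0,-1.2],[0,0,0],5.6],[[0,0,-0.9],[0,0,0],5.6],[[0,0,0],[0,0,0],5.6],[[0,0,0],[0,0,0],5.6]]'
python3 -c "
from go import *
go([.552,-.2495,.172],101.2)
cap('side','s2'); import cv2; a=cv2.imread('pics/s2.png')[170:340,260:460]; cv2.imwrite('pics/s2c.png',cv2.resize(a,None,fx=3,fy=3))"
```

```text
time: 11.3
eef_pos: [0.5517, -0.2494, 0.2062]
orientation: [[-0.195, -0.002, -0.981], [0.981, 0.001, -0.195], [0.001, -1.0, 0.001]]
contact_force: [0.2, -0.9, -0.4]
grip_width: 0.0557
time: 11.72
eef_pos: [0.5522, -0.2495, 0.1723]
orientation: [[-0.195, -0.001, -0.981], [0.981, 0.001, -0.195], [0.001, -1.0, 0.001]]
contact_force: [0.3, -0.1, 0.3]
grip_width: 0.0558
shift cm [-0.0192 -0.0031 -0.0311] rot [-0.0005 -0.0008 -0.001 ] 0.0013824545016282214 t 11.7167 q6 -131.81765061688967 F [ 0.3034 -0.1315  0.3148]
```

View pics/s2c.png

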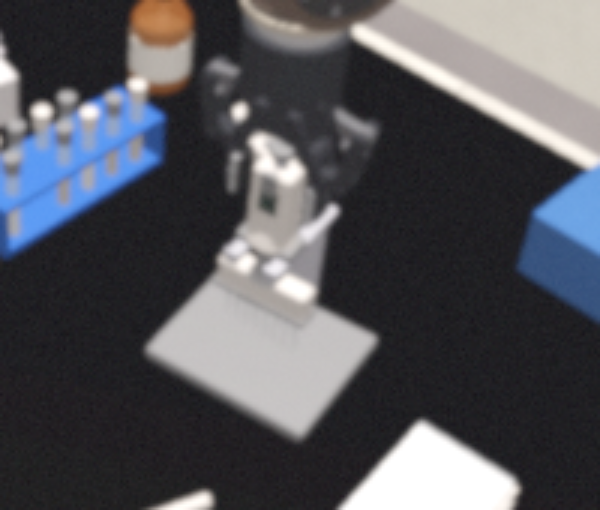

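The fingers straddle the handle (about 270,190 in the crop). Closing, then lifting 11 mm.

```bash
python3 -m jog '[[[0,0,0],[0,0,0],3.0],[[0,0,0],[0,0,0],3.0],[[0,0,0],[0,0,0],3.0],[[0,0,0],[0,0,0],3.0],[[0,0,0],[0,0,0],3.0]]' 60
python3 -m jog '[[[0,0,0],[0,0,0],3.0],[[0,0,0],[0,0,0],3.0],[[0,0,0.3],[0,0,0],3.0],[[0,0,0.4],[0,0,0],3.0],[[0,0,0.4],[0,0,0],3.0]]'
python3 -m jog '[[[0,0,0],[0,0,0],3.0],[[0,0,0],[0,0,0],3.0],[[0,0,0],[0,0,0],3.0],[[0,0,0],[0,0,0],3.0],[[0,0,0],[0,0,0],3.0]]'
python3 - <<'E'
from go import *
go([.552,-.2495,.1833],101.2)
p,d=r.capture('wrist'); print(np.degrees(r.camera_info('wrist')['fovy']) and '')
for c in ['side','scene']:
    r.capture(c)
    for n in ['pipette','pipette_grip','tip_a']: print(c,n,[(np.round(x['xyz'],4).tolist(),round(x['conf'],2)) for x in r.pinpoint(c,n)[:3]])
E
```

```text
time: 12.18
eef_pos: [0.5525, -0.2496, 0.1735]
orientation: [[-0.195, 0.001, -0.981], [0.981, -0.001, -0.195], [-0.001, -1.0, -0.001]]
contact_force: [-0.5, -0.2, 7.0]
grip_width: 0.0336
time: 12.6
eef_pos: [0.5521, -0.2492, 0.1837]
orientation: [[-0.195, -0.001, -0.981], [0.981, 0.001, -0.195], [0.001, -1.0, 0.001]]
contact_force: [0.1, 0.3, -3.2]
grip_width: 0.0333
time: 13.02
eef_pos: [0.5522, -0.2493, 0.1834]
orientation: [[-0.195, -0.0, -0.981], [0.981, 0.0, -0.195], [0.001, -1.0, 0.0]]
contact_force: [-0.0, 0.3, -1.8]
grip_width: 0.0336
shift cm [-0.0164 -0.0175 -0.0114] rot [-0.0004 -0.0005 -0.0011] 0.0012496951692997369 t 13.0167 q6 -131.81377488843648 F [-0.0392  0.2831 -1.7701]

side pipette [([0.5506, -0.2501, 0.0408], 0.95)]
side pipette_grip [([0.5523, -0.2483, 0.2033], 0.88)]
side tip_a [([0.5463, -0.2181, 0.0427], 0.74), ([0.5588, -0.2788, 0.0407], 0.7), ([0.569, 0.011, 0.0015], 0.42)]
scene pipette [([0.5548, -0.2486, 0.0387], 0.86)]
scene pipette_grip [([0.5554, -0.2487, 0.1965], 0.59)]
scene tip_a [([0.5424, -0.2171, 0.0425], 0.88), ([0.5553, -0.2864, 0.0409], 0.8), ([0.5644, 0.1657, 0.0951], 0.46)]
```

```bash
python3 -m jog '[[[-0.49,-0.1,0],[0,0,0],3.0],[[-0.88,-0.175,0],[0,0,0],3.0],[[-0.88,-0.175,0],[0,0,0],3.0],[[-0.88,-0.175,0],[0,0,0],3.0],[[-0.88,-0.175,0],[0,0,0],3.0]]'
python3 -m jog '[[[-0.88,-0.175,0],[0,0,0],3.0],[[-0.98,-0.195,0],[0,0,0],3.0],[[-1.18,-0.235,0],[0,0,0],3.0],[[-1.18,-0.235,0],[0,0,0],3.0],[[-0.98,-0.195,0],[0,0,0],3.0]]'
python3 - <<'E'
from go import *
go([.46,-.267,.1833],101.2)
for c in ['side']:
    cap(c,'s3')
    for n in ['pipette','pipette_grip','tip_a']: print(c,n,[(np.round(x['xyz'],4).tolist(),round(x['conf'],2)) for x in r.pinpoint(c,n)[:3]])
a=cv2.imread('pics/s3.png')[170:340,230:430]; cv2.imwrite('pics/s3c.png',cv2.resize(a,None,fx=3,fy=3))
E
```

```text
time: 13.88
eef_pos: [0.5109, -0.2576, 0.1837]
orientation: [[-0.195, -0.0, -0.981], [0.981, 0.0, -0.195], [0.0, -1.0, 0.0]]
contact_force: [-0.6, -0.4, -1.8]
grip_width: 0.0332
time: 14.3
eef_pos: [0.4587, -0.2679, 0.1837]
orientation: [[-0.195, -0.0, -0.981], [0.981, 0.0, -0.195], [0.0, -1.0, 0.0]]
contact_force: [0.0, -0.8, -2.6]
grip_width: 0.0332
shift cm [ 0.133   0.0912 -0.0355] rot [-0.0003 -0.0004 -0.0009] 0.0010110925616120523 t 14.3 q6 -138.6669592511343 F [ 0.0389 -0.8211 -2.5629]
side pipette [([0.4591, -0.271, 0.0404], 0.69), ([0.5113, -0.4439, -0.0017], 0.46)]
side pipette_grip [([0.4592, -0.2634, 0.1999], 0.96), ([0.5773, 0.2269, 0.0977], 0.53)]
side tip_a [([0.4664, -0.2985, 0.0396], 0.96), ([0.4538, -0.2371, 0.043], 0.55), ([0.3622, -0.3031, 0.0029], 0.27)]
```

View pics/s3c.png

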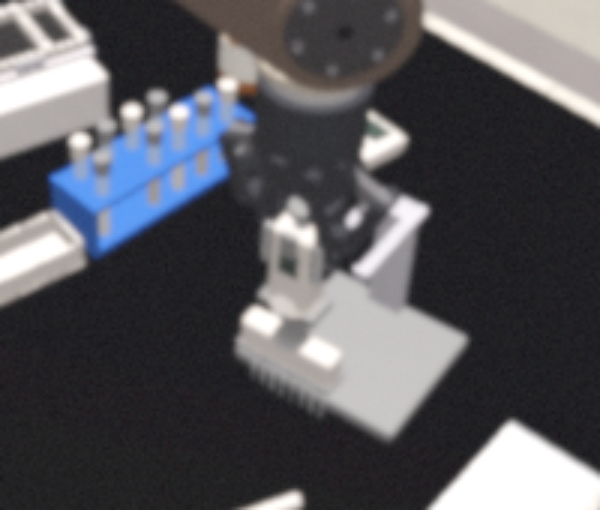

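It's clear of the fork and upright. Raising it and carrying it to a pause over the rack, short of the strip, for a close look.

```bash
python3 -m jog '[[[0,0,1],[0,0,0],3.0],[[0,0,2],[0,0,0],3.0],[[0,0,2.5],[0,0,0],3.0],[[0,0,2.5],[0,0,0],3.0],[[0,0,2.5],[0,0,0],3.0]]'
python3 -m jog '[[[0.2,0.5,2],[0,0,-0.01],3.0],[[0.3,1.1,1.5],[0,0,-0.02],3.0],[[0.4,1.7,1],[0,0,-0.028],3.0],[[0.45,2.2,0],[0,0,-0.03],3.0],[[0.45,2.2,0],[0,0,-0.03],3.0]]'
python3 -m jog '[[[0.45,2.2,0],[0,0,-0.03],3.0],[[0.45,2.2,0],[0,0,-0.03],3.0],[[0.45,2.2,0],[0,0,-0.03],3.0],[[0.45,2.2,0],[0,0,-0.03],3.0],[[0.45,2.2,0],[0,0,-0.03],3.0]]'
python3 -m jog '[[[0.45,2.2,0],[0,0,-0.03],3.0],[[0.45,2.2,0],[0,0,-0.03],3.0],[[0.45,2.2,0],[0,0,-0.03],3.0],[[0.45,2.2,0],[0,0,-0.03],3.0],[[0.45,2.2,0],[0,0,-0.03],3.0]]'
python3 -m jog '[[[0.4,2,0],[0,0,0],3.0],[[0.3,1.5,0],[0,0,0],3.0],[[0.2,1,0],[0,0,0],3.0],[[0,0,0],[0,0,0],3.0],[[0,0,0],[0,0,0],3.0]]'
python3 -m jog '[[[0,0,0],[0,0,0],3.0],[[0,0,0],[0,0,0],3.0],[[0,0,0],[0,0,0],3.0],[[0,0,0],[0,0,0],3.0],[[0,0,0],[0,0,0],3.0]]'
python3 - <<'E'
from go import *
go([.5735,.1995,.333],77.4)
p,d=cap('wrist','w5'); np.savez('w5',p=p,d=d,W=cloud('wrist',d))
for n in ['strip','well_a','tip_a','pipette']: print(n,[(np.round(x['xyz'],4).tolist(),round(x['conf'],2)) for x in r.pinpoint('wrist',n)[:3]])
E
```

```text
time: 14.92
eef_pos: [0.4605, -0.2674, 0.2905]
orientation: [[-0.196, 0.0, -0.981], [0.981, 0.0, -0.196], [0.0, -1.0, -0.0]]
contact_force: [0.5, -0.6, -1.4]
grip_width: 0.0334
time: 15.33
eef_pos: [0.4786, -0.1899, 0.335]
orientation: [[-0.077, 0.001, -0.997], [0.997, -0.001, -0.077], [-0.001, -1.0, -0.001]]
contact_force: [0.9, 1.1, -1.8]
grip_width: 0.0335
time: 15.75
eef_pos: [0.501, -0.0793, 0.3344]
orientation: [[0.072, 0.001, -0.997], [0.997, 0.0, 0.072], [0.0, -1.0, -0.001]]
contact_force: [0.2, -0.3, -2.0]
grip_width: 0.0338
time: 16.17
eef_pos: [0.5234, 0.0309, 0.3344]
orientation: [[0.22, 0.001, -0.975], [0.975, 0.0, 0.22], [0.0, -1.0, -0.0]]
contact_force: [0.4, -1.1, -2.6]
grip_width: 0.0337
time: 16.58
eef_pos: [0.5321, 0.0745, 0.3339]
orientation: [[0.218, -0.0, -0.976], [0.976, 0.0, 0.218], [0.0, -1.0, 0.0]]
contact_force: [-0.0, -0.2, -2.6]
grip_width: 0.0331
time: 17.0
eef_pos: [0.5321, 0.0739, 0.3337]
orientation: [[0.22, 0.0, -0.975], [0.975, 0.0, 0.22], [0.0, -1.0, 0.0]]
contact_force: [0.4, -0.3, -1.2]
grip_width: 0.0331
shift cm [ 4.1389 12.5602 -0.0694] rot [-0.0002  0.      0.0021] 0.0021160265716375333 t 17.0 q6 -76.43080083400869 F [ 0.4026 -0.25   -1.2349]
strip [([0.5681, 0.2008, 0.0975], 0.83)]
well_a [([0.5771, 0.2292, 0.0972], 0.94), ([0.562, 0.1701, 0.0927], 0.68), ([0.5707, 0.1993, 0.0978], 0.51)]
tip_a []
pipette [([0.5312, 0.0691, 0.1952], 0.73)]
```

View pics/w5.png

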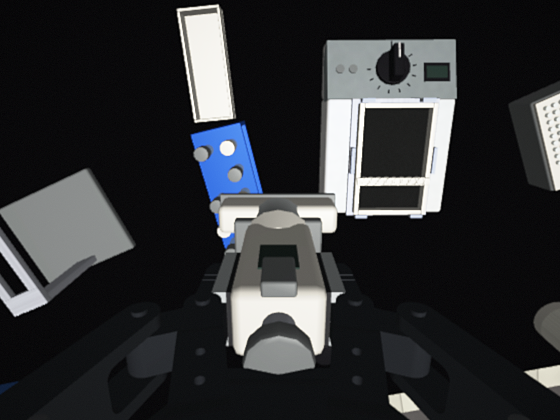

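The strip shows at (395,182), clear of the pipette in view, and the knob pointer is at zero (398,50). Measuring both from depth.

```bash
python3 - <<'E'
from go import *
f=np.load('w5.npz'); p,d,W=f['p'],f['d'],f['W']
a=np.radians(-12.6); ex=np.array([np.cos(a),np.sin(a)]); ey=np.array([-ex[1],ex[0]])
g=p.astype(int).sum(2)/3
m=np.zeros(d.shape,bool); m[172:194,352:436]=1
for zlo in (.0925,.0935):
    q=m&(W[...,2]>zlo)&(W[...,2]<.1); Q=W[q][:,:2]; print(zlo,q.sum(),cv2.minAreaRect((Q*1000).astype(np.float32)))
s=W[170:196,350:440]; print('z prof col395',W[168:200:2,395,2]); print('z row182',W[182,350:440:5,2])
# shaker yaw: frame / platform top rect
q=np.zeros(d.shape,bool); q[95:222,315:460]=1; q&=(W[...,2]>.072)&(W[...,2]<.098); Q=W[q][:,:2]; print('plat',cv2.minAreaRect((Q*1000).astype(np.float32)))
q&=(W[...,2]>.0875); Q=W[q][:,:2]; print('frame',cv2.minAreaRect((Q*1000).astype(np.float32)))
# pipette head top: heights
t=.333-.1833+.0411
for lo,hi in [(.05,.074),(.1,.116),(.165,.188)]:
    q=(W[...,2]>t+lo)&(W[...,2]<t+hi)&(abs(W[...,0]-.53)<.07)&(abs(W[...,1]-.074)<.06)&(d>.05)&(g>110); Q=W[q][:,:2]
    if q.sum()>30: print(lo,q.sum(),np.median(W[q][:,2]),cv2.minAreaRect((Q*1000).astype(np.float32)))
c=np.zeros((0,));z=p[165:200,345:445]; cv2.imwrite('pics/st.png',cv2.resize(z[:,:,::-1],None,fx=8,fy=8,interpolation=cv2.INTER_NEAREST))
E
```

```text
0.0925 254 ((570.5950927734375, 200.99583435058594), (82.62190246582031, 8.469470977783203), 77.24071502685547)
0.0935 76 ((570.3408813476562, 200.4804229736328), (80.19593048095703, 8.229106903076172), 77.19837188720703)
z prof col395 [0.0795 0.0778 0.0786 0.079  0.0843 0.0916 0.0921 0.091  0.092  0.0775
 0.0766 0.0775 0.0778 0.0784 0.0782 0.0766]
z row182 [0.0764 0.0857 0.0932 0.0924 0.0924 0.0924 0.0935 0.0929 0.091  0.091
 0.0921 0.0921 0.0921 0.0911 0.0919 0.0932 0.0615 0.0611]
plat ((549.0526123046875, 205.8512420654297), (98.52708435058594, 136.8036346435547), 77.31298065185547)
frame ((548.941650390625, 205.71336364746094), (96.73198699951172, 135.92535400390625), 77.23312377929688)
0.05 1422 0.2606393489118503 ((529.107177734375, 74.79757690429688), (79.98442077636719, 24.724666595458984), 78.27813720703125)
0.1 1041 0.3022419159966739 ((524.9880981445312, 76.13872528076172), (47.99533462524414, 24.25653076171875), 77.3552474975586)
0.165 4556 0.3737947200757793 ((529.6013793945312, 75.13676452636719), (44.26786804199219, 32.305973052978516), 76.99433135986328)
```

```bash
python3 -m jog '[[[0.2,0.6,0],[0,0,0],3.0],[[0.4,1.3,0],[0,0,0],3.0],[[0.6,2,0],[0,0,0],3.0],[[0.6,2,0],[0,0,0],3.0],[[0.6,2,0],[0,0,0],3.0]]'
python3 -m jog '[[[0.6,2,0],[0,0,0],3.0],[[0.5,1.6,0],[0,0,0],3.0],[[0.3,0.8,0],[0,0,0],3.0],[[0.1,0.3,0],[0,0,0],3.0],[[0,0,0],[0,0,0],3.0]]'
python3 -m jog '[[[0,0,-0.7],[0,0,0],3.0],[[0,0,-1.5],[0,0,0],3.0],[[0,0,-1.8],[0,0,0],3.0],[[0,0,-1.5],[0,0,0],3.0],[[0,0,-1],[0,0,0],3.0]]'
python3 -m jog '[[[0,0,-0.3],[0,0,0],3.0],[[0,0,0],[0,0,0],3.0],[[0,0,0],[0,0,0],3.0],[[0,0,0],[0,0,0],3.0],[[0,0,0],[0,0,0],3.0]]'
cat > meas.py <<'E'
from go import *
go([.571,.200,.2635],77.2)
for c in ['scene','side','wrist']:
    p,d=cap(c,c+'_h'); 
    for n in ['strip','well_a','pipette','tip_a','pipette_grip']: print(c,n,[(np.round(x['xyz'],4).tolist(),round(x['conf'],2)) for x in r.pinpoint(c,n)[:3]])
A=[]
for c in ['scene','side']:
    a=cv2.imread(f'pics/{c}_h.png'); u,v=proj(c,[.571,.2,.12]).astype(int); a=a[max(v-48,0):v+48,u-64:u+64]; A.append(cv2.resize(a,(384,288),interpolation=cv2.INTER_CUBIC))
cv2.imwrite('pics/h.png',np.hstack(A))
E
python3 meas.py
```

```text
time: 17.67
eef_pos: [0.5565, 0.1552, 0.3336]
orientation: [[0.22, 0.0, -0.976], [0.976, 0.001, 0.22], [0.001, -1.0, 0.0]]
contact_force: [0.2, 0.1, -2.9]
grip_width: 0.0337
time: 18.08
eef_pos: [0.5711, 0.2008, 0.3333]
orientation: [[0.219, -0.001, -0.976], [0.976, 0.0, 0.219], [-0.0, -1.0, 0.001]]
contact_force: [-0.3, -0.5, -1.6]
grip_width: 0.0331
time: 18.5
eef_pos: [0.5706, 0.1992, 0.2669]
orientation: [[0.221, -0.002, -0.975], [0.975, -0.0, 0.221], [-0.001, -1.0, 0.002]]
contact_force: [-0.1, 0.2, -3.2]
grip_width: 0.0333
time: 18.92
eef_pos: [0.5713, 0.2003, 0.2664]
orientation: [[0.22, 0.001, -0.976], [0.976, 0.001, 0.22], [0.001, -1.0, -0.001]]
contact_force: [-0.2, -0.1, -2.2]
grip_width: 0.0334
shift cm [-0.0344 -0.0286 -0.2916] rot [-0.0006  0.0012 -0.0019] 0.0023514324468174932 t 18.9167 q6 -64.25640616733307 F [-0.1834 -0.124  -2.1705]
scene strip [([0.5722, 0.1991, 0.0962], 0.42)]
scene well_a [([0.5796, 0.2296, 0.0956], 0.63), ([0.5637, 0.1659, 0.0938], 0.52), ([0.5689, 0.005, 0.0012], 0.5)]
scene pipette [([0.5749, 0.1967, 0.1222], 0.75), ([0.4402, 0.2283, 0.0718], 
[... 160 characters left out ...]
2786], 0.92)]
side strip [([0.5609, -0.251, 0.001], 0.57), ([0.5716, 0.2028, 0.0966], 0.52)]
side well_a [([0.5778, 0.2264, 0.0995], 0.59), ([0.5653, 0.1709, 0.0941], 0.4)]
side pipette [([0.5726, 0.1994, 0.1238], 0.67)]
side tip_a [([0.5749, 0.2341, 0.1234], 0.9), ([0.5632, 0.169, 0.1241], 0.57), ([0.5721, 0.0069, -0.0031], 0.35)]
side pipette_grip [([0.5737, 0.1999, 0.2836], 0.92)]
wrist strip [([0.5616, 0.1683, 0.0961], 0.72), ([0.5709, 0.1957, 0.0998], 0.65)]
wrist well_a [([0.5787, 0.2289, 0.0956], 0.88), ([0.5654, 0.1695, 0.0972], 0.74), ([0.4422, 0.2293, 0.0721], 0.68)]
wrist pipette [([0.5693, 0.198, 0.1237], 0.87)]
wrist tip_a []
wrist pipette_grip [([0.5716, 0.1994, 0.2824], 0.95)]
```

View pics/h.png

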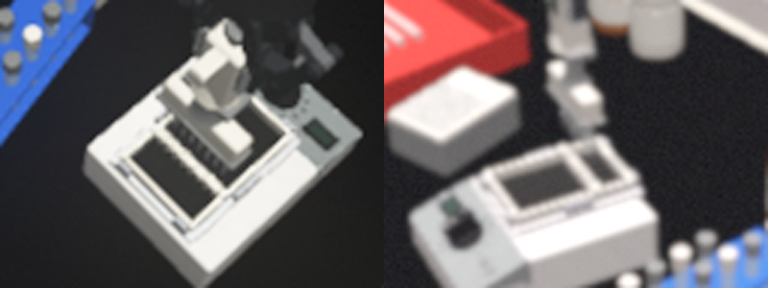

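The tips are roughly over the strip in both crops; the network estimates spread by about 3 mm. I'll descend to about 10 mm above the rims, where parallax is small, and refine there.

```bash
python3 -m jog '[[[0,0,-0.3],[0,0,0],3.0],[[0,0,-0.4],[0,0,0],3.0],[[0,0,-0.4],[0,0,0],3.0],[[0,0,-0.3],[0,0,0],3.0],[[0,0,-0.2],[0,0,0],3.0]]'
python3 -m jog '[[[0,0,0],[0,0,0],3.0],[[0,0,0],[0,0,0],3.0],[[0,0,0],[0,0,0],3.0],[[0,0,0],[0,0,0],3.0],[[0,0,0],[0,0,0],3.0]]'
cat > meas2.py <<'E'
from go import *
import sys
go([.5717,.1995,.2495],77.2)
acc={}
for k in range(4):
  for c in ['scene','side']:
    p,d=cap(c,c+'_i')
    for n in ['well_a','tip_a','pipette','strip']:
        acc.setdefault((c,n),[]).extend(x['xyz'] for x in r.pinpoint(c,n)[:3] if x['conf']>.35 and abs(x['xyz'][0]-.571)<.03 and abs(x['xyz'][1]-.2)<.05)
for k,v in acc.items():
    v=np.array(v)
    if 'a' not in k[1][-1]: print(k,len(v),np.median(v,0)); continue
    for s,q in (('lo',v[v[:,1]<.2]),('hi',v[v[:,1]>.2])):
        if len(q): print(k,s,len(q),q.mean(0),q.std(0))
A=[]
for c in ['scene','side']:
    a=cv2.imread(f'pics/{c}_i.png'); u,v=proj(c,[.571,.2,.1]).astype(int); a=a[v-30:v+30,u-33:u+33]; A.append(cv2.resize(a,(396,360),interpolation=cv2.INTER_CUBIC)); print(c,u-33,v-30)
cv2.imwrite('pics/%s.png'%sys.argv[1],np.hstack(A))
E
python3 meas2.py h2
```

```text
time: 20.23
eef_pos: [0.571, 0.2002, 0.2489]
orientation: [[0.22, -0.001, -0.976], [0.976, 0.0, 0.22], [-0.0, -1.0, 0.001]]
contact_force: [-1.1, -0.0, -1.8]
grip_width: 0.0331
time: 20.65
eef_pos: [0.5712, 0.2003, 0.2498]
orientation: [[0.22, 0.0, -0.976], [0.976, 0.0, 0.22], [0.0, -1.0, -0.0]]
contact_force: [-0.6, 0.2, -2.6]
grip_width: 0.0334
shift cm [ 0.0547 -0.0808 -0.0292] rot [-0.0004  0.0002 -0.002 ] 0.002023488174979151 t 20.65 q6 -64.25422055011494 F [-0.5706  0.2178 -2.6403]
('scene', 'well_a') lo 3 [0.5646 0.1678 0.0939] [0.0007 0.0012 0.001 ]
('scene', 'well_a') hi 3 [0.5804 0.2308 0.0958] [0.0014 0.0008 0.0005]
('scene', 'tip_a') lo 4 [0.5621 0.1653 0.1054] [0.0017 0.002  0.0018]
('scene', 'tip_a') hi 4 [0.5753 0.2311 0.1074] [0.0011 0.0005 0.0005]
('scene', 'pipette') 5 [0.5727 0.1999 0.1065]
('scene', 'strip') 4 [0.5749 0.1992 0.0953]
('side', 'well_a') lo 4 [0.5647 0.1718 0.0943] [0.0015 0.001  0.0013]
('side', 'well_a') hi 4 [0.5775 0.2281 0.097 ] [0.0012 0.0008 0.0012]
('side', 'tip_a') lo 4 [0.5651 0.1703 0.1063] [0.0005 0.0009 0.0012]
('side', 'tip_a') hi 3 [0.5772 0.2324 0.1086] [0.0005 0.0006 0.0001]
('side', 'pipette') 3 [0.5719 0.1974 0.1074]
('side', 'strip') 4 [0.5731 0.2001 0.099 ]
scene 305 230
side 206 146
```

View pics/h2.png

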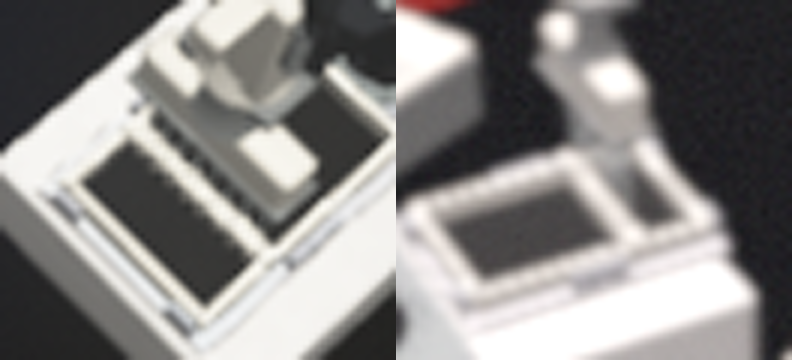

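```bash
python3 - <<'E'
from go import *
a=np.radians(-12.7); ex=np.array([np.cos(a),np.sin(a)]); ey=np.array([-ex[1],ex[0]]); c0=np.array([.572,.1997])
tz=.2498-.144
for c in ['scene','side','wrist']:
    ps=[r.capture(c) for _ in range(3)]
    for j,(p,d) in enumerate(ps[:1]):
        d=np.median([q[1] for q in ps],0); W=cloud(c,d); U=(W[...,:2]-c0)@ex*1000; V=(W[...,:2]-c0)@ey*1000; Z=(W[...,2])*1000; hz=Z-tz*1000
        ok=(d>.05)&(abs(V)<55)
        h=ok&(abs(U)<30)&(hz>46)&(hz<70)&(abs(V)<50)
        print(c,'head n',h.sum(),'U pct',np.percentile(U[h],[1,5,50,95,99]),'V pct',np.percentile(V[h],[1,5,95,99]))
        for lo,hi in [(45,52),(52,59),(59,66),(115,125),(130,140),(140,150)]:
            q=ok&(abs(U)<20)&(abs(V)<12)&(hz>lo)&(hz<hi)
            if q.sum()>8: print('   band',lo,q.sum(),'U',np.percentile(U[q],[5,50,95]))
        t=ok&(abs(U)<25)&(hz>68)&(hz<76)&(abs(V)<50); 
        if t.sum()>9: print('  headtop',t.sum(),Z[t].mean(),np.percentile(U[t],[3,97]),np.percentile(V[t],[3,97]))
        s=ok&(abs(U)<10)&(Z>89)&(Z<99)&(abs(V)<50)
        if s.sum()>9: print('  strip',s.sum(),np.median(Z[s]),'U',np.percentile(U[s],[3,50,97]),'V',np.percentile(V[s],[3,97]))
        k=ok&(abs(U)<16)&(hz>2)&(hz<36)&(abs(V)<38)
        if k.sum()>9: print('  tips',k.sum(),np.percentile(U[k],[5,50,95]),np.percentile(V[k],[2,98]),np.percentile(Z[k],[1,5]))
E
```

```text
scene head n 172 U pct [-9.51   -2.1365  8.9056 10.8729 11.1424] V pct [-42.8056 -38.3899  38.6093  40.21  ]
   band 45 19 U [ 8.7503 10.3774 11.0048]
   band 52 11 U [8.3545 8.8311 9.1584]
   band 115 33 U [13.0772 15.2074 16.7223]
   band 130 14 U [12.6295 13.0707 13.5661]
   band 140 12 U [12.5422 12.8177 13.6794]
  headtop 178 178.64106278870094 [-7.9908 12.9071] [-38.6571  36.9923]
  strip 143 94.7824157000935 U [-8.1618 -0.6139  7.3831] V [-42.2636  39.7854]
  tips 17 [-0.4962  0.1431  1.1188] [-33.3774  30.3715] [110.4868 111.5069]
side head n 124 U pct [-14.4087 -13.3526 -11.3362   3.9665   8.1518] V pct [-42.5894 -41.3557  33.8763  39.7211]
   band 45 12 U [-14.3616 -12.1485 -10.719 ]
   band 115 15 U [-18.4095 -16.8913 -15.4017]
   band 130 10 U [-16.38   -15.5148 -15.0039]
  headtop 86 177.95842432227465 [-15.4506   7.1286] [-39.1736  38.5733]
  strip 69 93.36865598444277 U [-7.571  -2.7348  7.6232] V [-41.5887  40.1427]
  tips 55 [-4.4629 -2.645  -0.8143] [-34.9017  31.7771] [108.4023 110.6899]
wrist head n 1462 U pct [-15.5217 -12.6728 -10.9153  -4.6507   7.3565] V pct [-39.7393 -37.2232  38.8611  41.4411]
   band 45 161 U [-13.0311 -11.8382 -10.8157]
   band 52 31 U [-11.1014 -10.9494 -10.8262]
   band 59 14 U [-11.1314 -10.9524 -10.7687]
   band 115 515 U [-18.158  -15.7123 -14.651 ]
   band 130 393 U [-15.0342 -14.7681 -14.4926]
   band 140 428 U [-15.58   -14.8795 -14.5241]
  headtop 1740 176.8054357801906 [-14.8858   6.3025] [-36.9007  38.2642]
  strip 784 92.34170557660158 U [-7.4278 -2.4908  1.2413] V [-38.8729  41.1882]
```

Handle, head and tips from depth agree with an upright pipette within about 1 mm of the strip centre line. The tips are about 11.5 mm above the rims, so I'm lowering 5.5 mm.

```bash
python3 -m jog '[[[0,0,-0.1],[0,0,0],3.0],[[0.03,0,-0.15],[0,0,0],3.0],[[0,0,-0.15],[0,0,0],3.0],[[0,0,-0.1],[0,0,0],3.0],[[0,0,-0.05],[0,0,0],3.0]]'
python3 -m jog '[[[0,0,0],[0,0,0],3.0],[[0,0,0],[0,0,0],3.0],[[0,0,0],[0,0,0],3.0],[[0,0,0],[0,0,0],3.0],[[0,0,0],[0,0,0],3.0]]'
python3 meas2.py h3; python3 - <<'E'
from knob import *
p,d=r.capture('wrist'); W=cloud('wrist',d)
H=(W-ctr)@n; q=np.linalg.norm(W-ctr-n*.02,axis=2)
b=(H>.017)&(H<.035)&(q<.03); Q=W[b]-ctr; Q=np.stack([Q@x,Q@y],1); print('knob',b.sum(),cv2.minAreaRect((Q*1000).astype(np.float32)))
print(r.observe()['joint_vel'])
E
```

```text
time: 23.52
eef_pos: [0.5714, 0.2003, 0.2438]
orientation: [[0.22, -0.0, -0.976], [0.976, 0.0, 0.22], [0.0, -1.0, 0.0]]
contact_force: [-0.1, -0.1, -1.9]
grip_width: 0.0332
time: 23.93
eef_pos: [0.5714, 0.2003, 0.2442]
orientation: [[0.22, -0.0, -0.976], [0.976, 0.0, 0.22], [0.0, -1.0, 0.0]]
contact_force: [0.9, -0.0, -1.5]
grip_width: 0.0335
shift cm [ 0.027  -0.0772  0.5346] rot [-0.0003 -0.0001 -0.0019] 0.0019585332420717127 t 23.9333 q6 -64.26096110148244 F [ 0.9208 -0.0339 -1.5335]
('scene', 'well_a') lo 4 [0.5636 0.1674 0.0943] [0.0009 0.0007 0.0004]
('scene', 'well_a') hi 4 [0.5786 0.2306 0.0961] [0.0008 0.0008 0.0012]
('scene', 'tip_a') lo 4 [0.5616 0.1651 0.1001] [0.0011 0.001  0.0011]
('scene', 'tip_a') hi 4 [0.5752 0.2296 0.1023] [0.0009 0.0016 0.0013]
('scene', 'pipette') 4 [0.5724 0.198  0.0967]
('scene', 'strip') 5 [0.5725 0.2002 0.097 ]
('side', 'well_a') lo 4 [0.5632 0.1716 0.0941] [0.0016 0.0011 0.0008]
('side', 'well_a') hi 3 [0.5767 0.2282 0.0988] [0.0009 0.0007 0.0014]
('side', 'tip_a') lo 4 [0.5661 0.1696 0.1003] [0.0013 0.0007 0.0014]
('side', 'tip_a') hi 4 [0.5774 0.2318 0.1018] [0.0013 0.0006 0.0007]
('side', 'pipette') 4 [0.57   0.1975 0.1018]
('side', 'strip') 4 [0.572  0.2011 0.0995]
scene 305 230
side 206 146
knob 663 ((0.5617694854736328, 0.18769216537475586), (11.663081169128418, 36.626834869384766), 89.6602554321289)
[-0.0664  0.0252  0.0927  0.1479 -0.0992 -0.0848]
```

```bash
python3 -c "
from rig import r
print(r.job_done())"
```

```text
the job is handed in; nothing more can be done
None
```

I turned the knob back to its stop, drew the pipette out of its stand and carried it over the rack. I handed the job in at about 24 s of robot time, with the pipette held over the strip. The hand-in gave no verdict.

What the last checks showed:
- **Knob:** the depth image has the bar about 0.3° (0.006 rad) from zero. When I turned a little further, the wrist felt about 1 N m of resistance, so it was against the stop.
- **Tip position:** averaged over the scene and side cameras, the tips' midpoint is within about 1 mm of the wells' midpoint. The gripper is in line with the strip to about 0.1°.
- **Height:** the tips are about 6 mm above the rims.
- **Grip:** the fingers are at 33 mm under a 60 N grip. The last force reading was about the pipette's weight (1.5 to 2 N), with no sign of contact.

Where the checks disagreed:
- **Single-camera positions:** for tips against wells, one camera alone differed from the other by up to about 3 mm. My own depth measurement of the pipette's faces, taken 5.5 mm higher, put it upright within about 1 mm of the strip's centre line. I went with that and the average of both cameras.
- **Shaker yaw:** my first estimate of -14.9° was about 2° off. The panel, frame and strip later gave -12.6° to -12.8°, which I used for the placing.

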